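# Lay the drinks board

### The job

Lay the round serving board with things from the drying mat: first seat the stone coaster flat in the board's round recess, then stand the stoppered carafe upright on the middle of the coaster. Stand the green tumbler upright on the board between the carafe and the black handle strap, and the yellow tumbler upright on the board on the exactly opposite side of the carafe, both halfway between the recess and the board's edge, so that strap, green tumbler, carafe and yellow tumbler stand in one line. Let no tumbler nor the carafe fall over, and leave the blue tumbler where it is on the mat, and the salt shaker too.

Things in the scene. Friction and masses are not known exactly. Their poses are not given: they have to be found in the camera images.
- board: round brown wooden serving board, fixed to the counter, 260 mm diameter, 16 mm thick, with a round darker recess in its middle: 70 mm diameter, 6 mm deep (recess floor 10 mm above the counter). Origin at the centre of its underside, on the recess axis; z up; +x points from the middle to the black handle strap. It may lie left or right of the robot and turned any way.
- handle (a point): middle of the outer end bar of the black flat handle strap (45 mm wide), which sticks out 45 mm beyond the board's edge; 170 mm from the board's centre along the board's +x, 16 mm above the counter. Not to be gripped: it only marks a direction.
- mat: dark grey ribbed drying mat, fixed, 250 x 270 x 6 mm, on the other side from the board; origin at the centre of its underside. At the start the coaster, the carafe and the three tumblers stand on it, upright (undersides 6 mm above the counter): one near its middle and one near each corner, in any order, at least 100 mm apart.
- coaster: pale marble disc lying flat, 60 mm diameter, 12 mm thick, about 80 g, 5 mm play all round in the recess; seated, it stands 6 mm out of the board. Origin at the centre of its underside, z up.
- carafe: white stoneware carafe with a cork stopper, 160 mm tall, about 0.35 kg: foot 54 mm diameter, belly 68 mm from 12 to 60 mm height, tapering to a straight neck of 36 mm diameter from 95 to 138 mm height, lip 40 mm diameter at 145 mm, cork 26 mm diameter on top. Solid, standing on its flat foot. Origin at the centre of its underside, z up its axis.
- tumbler_green: green tumbler, straight-sided open cup, 60 mm outside diameter (56 mm at the foot), 95 mm tall, wall 4 mm, about 0.2 kg; origin at the centre of its underside, z up its axis. Goes on the board's +x side.
- tumbler_yellow: yellow tumbler, straight-sided open cup, 60 mm outside diameter (56 mm at the foot), 95 mm tall, wall 4 mm, about 0.2 kg; origin at the centre of its underside, z up its axis. Goes on the board's -x side.
- tumbler_blue: blue tumbler, straight-sided open cup, 60 mm outside diameter (56 mm at the foot), 95 mm tall, wall 4 mm, about 0.2 kg; origin at the centre of its underside, z up its axis. Must stay where it stands on the mat.
- salt: short black shaker, 40 mm diameter, 77 mm tall, standing beyond the board and the mat; origin at the centre of its underside. Bystander, as are a taller black shaker (40 mm diameter, 132 mm tall) some 100 mm to its right, a fruit bowl and a sponge, all farther than 0.71 m ahead of the robot, and a red-lidded jam jar (64 mm diameter, 75 mm tall) close in front of the robot's base.
Mind the look-alikes: they are no part of the job. What is meant by the carafe is not pink, purple or red, and is the larger of those in its own colour.

How it is judged:
On the way, in this order (a step that is already met when the one before it is completed fails the run):
1. the coaster lies flat in the recess (horizontal distance between coaster and board below 0.008 m and z of coaster in the frame of board below 0.0125 m and angle between coaster's own z axis and vertical below 0.05 rad), for 0.2 s.
2. the carafe stands on the seated coaster (all of step 1 and horizontal distance between carafe and coaster below 0.013 m and z of carafe in the frame of coaster between 0.009 and 0.016 m and angle between carafe's own z axis and vertical below 0.08 rad), for 0.2 s.
At the end, for the whole second after the job is handed in: Coaster flat on the recess floor, within 8 mm of its axis; carafe upright on it, within 13 mm of its centre; green tumbler upright on the board, 60 to 105 mm from its centre towards the strap, within 25 mm of the strap line; yellow likewise on the opposite side; all at rest (all of step 2 and x of tumbler_green in the frame of board between 0.06 and 0.105 m and y of tumbler_green in the frame of board between -0.025 and 0.025 m and z of tumbler_green in the frame of board between 0.012 and 0.02 m and angle between each of tumbler_green, tumbler_yellow's own z axis and vertical below 0.08 rad and x of tumbler_yellow in the frame of board between -0.105 and -0.06 m and y of tumbler_yellow in the frame of board between -0.025 and 0.025 m and z of tumbler_yellow in the frame of board between 0.012 and 0.02 m and linear speed of each of coaster, carafe, tumbler_green, tumbler_yellow below 0.02 m/s); the robot touches nothing.
It fails at once if the carafe or a tumbler is knocked over (angle between any of carafe, tumbler_blue, tumbler_green, tumbler_yellow's own z axis and vertical above 0.9 rad).
It fails at once if the blue tumbler or salt shaker is moved more than 25 mm (distance of any of tumbler_blue, salt from where it was at the start of the episode above 0.025 m).
It also fails if it takes over 125 s, if anything falls off the work surface, if the arm or the gripper's body presses on something with over 40 N, if the wrist force passes 120 N, or if a joint passes its speed limit or range.

### The arm

A 6-joint arm with a two-finger parallel gripper is mounted at the origin on the work surface. World frame = base frame: x ahead of the robot, y to its left, z up, the work surface at z = 0. Lengths are in m, angles in rad, forces in N, time in s.
With the tool pointing down it reaches from about 0.35 to 0.775 m from the base axis. Payload 7.3 kg.
Tool frame: the origin (TCP) lies midway between the tips of the shut fingers; the grasp point (between the pads) lies 19 mm behind it; z points along the fingers, y is the line along which they close (so a half turn about z gives the same grasp; the last joint's range is limited). The gripper opens to 92 mm and grips with 3 to 60 N. Pads are 19 mm wide; open, the fingers measure 130 mm over their backs; the gripper's body (75 mm by 190 mm) begins 47 mm behind the grasp point.
Start: joints at [-1.473, 0.342, 1.524, -0, 1.275, -0.146], TCP at [0.127, -0.509, 0.227] pointing down, gripper open.
Joint ranges: [-2.53, 2.53], [-0.77, 2.02], [0.04, 2.7], [-1, 4.14], [0.28, 2.66], [-3.11, 3.11]. Speed limits (rad/s): [2.57, 2.57, 3.14, 3.14, 3.14, 3.14].

### API

Orientations are given as [roll, pitch, yaw] about the fixed x, y, z axes, in that order (R = Rz(yaw) Ry(pitch) Rx(roll)).
In Python, from cell import monitor, vision, workorder gives the robot as it stands.
- The arm moves only by the tool move_arm, never from a script. Its argument "rows" is a list of rows, each a list of 5 numbers: the shift along the world's x, y, z in mm, then the turn about the world's z in rad, then the closure, from -1 (fully open) to 1 (shut). A call has 1 to 12 rows; each row shifts and turns the commanded pose from where the row before left it; what a row does not reach is not made up. A row lasts 1/10 s, in which the tool goes at most 50 mm and 8.59 degrees, less where a joint would pass 70% of its speed; a pose out of reach is approached as far as the arm can. A call is refused whole if a number of a shift passes 50 or a number of a turn 0.15, either way. A call with a gripper value outside its range is refused whole. The fingers move at their own pace and stop on an object; "newtons" is the grip in N (left out, the last holds). Time passes only in rows, so rows that do not move let the fingers close. It gives the time, the measured TCP pose, the force, the opening and the grip force at its end, in the units of the state.
- monitor.observe(): the state, without advancing time (a new reading comes with each control period).
- vision.read_camera(name): name is "side" or "top"; returns the picture (480x640x3 uint8, red, green, blue); there is no depth.
- vision.get_calibration(name): a dict with "K" (3x3 intrinsics, pixels), "k1" (the pictures are not rectified: a ray, as slopes to the right and down, at radius r is drawn at 1 + k1 r^2 times it, then the intrinsics apply), "T" (4x4, takes a point from camera to world coordinates). Camera axes: x right, y up, looking along -z (the intrinsics and any distortion apply to the point x, -y, -z); pixel columns grow to the right and rows downward; lengths in m; the calibration is good to about 2 mm. A picture is of the moment at which its call begins. get_calibration takes no time and is no camera call.
- workorder.hand_in(): hands the job in; it is judged then, once.
The state is a dict: "time": time; "qpos": joint angles; "qvel": joint speeds; "joint_efforts": joint torques, N m; "tool_pos": TCP position; "tool_rot": TCP orientation; "contact_force": force on the tool from outside, world axes, zero at the start; "torque": the same for the moment, N m; "opening": finger opening in m; "grip_force": force on a finger pad.
Only numpy, scipy, OpenCV 4.12 (cv2) and the standard library are available. Lean on these libraries where they do the work, as an engineer would, in place of code of your own. Each camera call takes 0.05 s, during which the arm holds its last target. There are 200 camera calls.

## Working session

There is one attempt and no reset: what is moved stays moved. The work goes in short steps, Python scripts to look and compute and a tool call to move; the robot and the scene stay as the last step left them, time stands still between calls to the robot, and variables do not carry over. Pictures are saved under pics/ and viewed, at most 14 in all, crops included, and the job is handed in when it is done.

Besides the shell and the picture viewer there is one more tool, called as name([rows], argument=value, ...), one row to a line, values as JSON. move_arm: Moves the arm, as the interface text tells. Its arguments: {"type":"object","properties":{"rows":{"type":"array","items":{"type":"array","items":{"type":"number"}}},"newtons":{"type":"number"}},"required":["rows"]}

```bash
ls; mkdir -p pics; python3 - <<'E'
from cell import monitor, vision, workorder
import cv2
for n in("top","side"):
    im=vision.read_camera(n); cv2.imwrite(f"pics/{n}0.png",im[:,:,::-1])
    c=vision.get_calibration(n); print(n,c["K"],c["k1"],c["T"])
s=monitor.observe(); print(s)
E
```

```text
pics
top [[478.28712471   0.         317.14669648]
 [  0.         478.28712471 237.03700324]
 [  0.           0.           1.        ]] 0.03950106785676988 [[ 0.02146938  0.99259758 -0.11953707  0.45911566]
 [-0.99971412  0.02005562 -0.0130175   0.06082455]
 [-0.01052375  0.11978237  0.9927444   1.04072095]
 [ 0.          0.          0.          1.        ]]
side [[441.96017817   0.         322.24870905]
 [  0.         441.96017817 240.24010735]
 [  0.           0.           1.        ]] -0.1098525033501385 [[ 0.97000067  0.15111141 -0.19043118  0.39938234]
 [-0.24268302  0.64789177 -0.72203961 -0.57267538]
 [ 0.01427037  0.74659332  0.66512763  0.63620027]
 [ 0.          0.          0.          1.        ]]
{'time': 0.1, 'qpos': array([-1.47299750e+00,  3.42656662e-01,  1.52490274e+00, -2.59819155e-07,
        1.27540441e+00, -1.46014542e-01]), 'qvel': array([ 0.00012767, -0.00159169, -0.0002985 , -0.00189237, -0.00033599,
        0.00011051]), 'joint_efforts': array([ 1.27343243e-03, -4.32003736e+01, -2.44694781e+01,  7.18529779e-02,
        5.25656564e-02, -5.68904352e-05]), 'tool_pos': array([ 0.12671658, -0.50911117,  0.22611913]), 'tool_rot': array([-3.14023605e+00, -1.99252706e-04,  2.43813309e-01]), 'contact_force': array([-0.43041069, -0.13144646,  0.56852441]), 'torque': array([ 0.03263912,  0.02099794, -0.0101697 ]), 'grip_force': 0.0, 'opening': 0.0918030877253958}
```

View pics/top0.png

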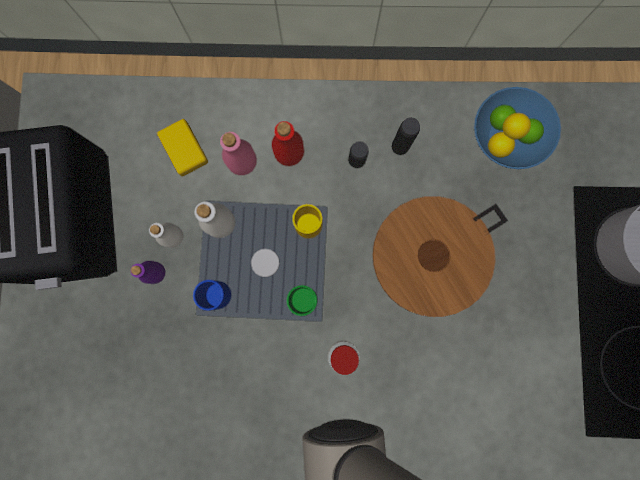

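View pics/side0.png

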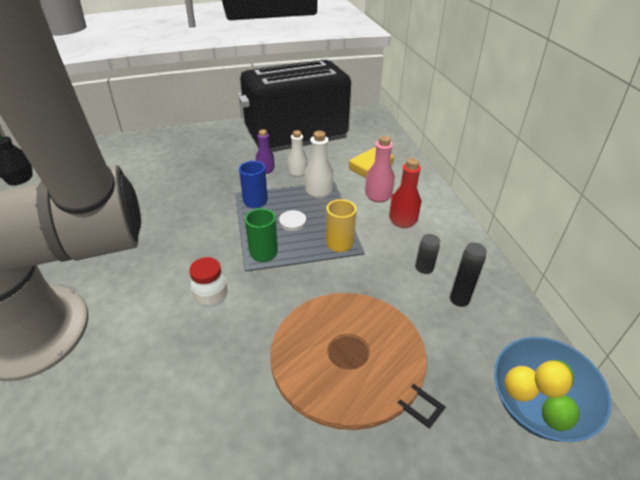

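The top view shows the mat on the left: coaster (265,263), tall white carafe (205–230,215), yellow (308,220), green (303,300) and blue (211,295). The board is at (434,256) with its strap near (490,218). The smaller white carafe at (165,235) is the decoy. Next I measure these positions.

```bash
cat > h.py <<'E'
import numpy as np, cv2
from scipy.optimize import least_squares
from cell import monitor, vision, workorder
C={n:vision.get_calibration(n) for n in("top","side")}
def cast(n,uv,z):
    c=C[n]; uv=np.atleast_2d(np.asarray(uv,float)); K=c["K"]
    d=np.c_[(uv[:,0]-K[0,2])/K[0,0],(uv[:,1]-K[1,2])/K[1,1]]
    u=d.copy()
    for _ in range(20): u=d/(1+c["k1"]*(u**2).sum(1,keepdims=True))
    r=np.c_[u[:,0],-u[:,1],-np.ones(len(u))]@c["T"][:3,:3].T
    o=c["T"][:3,3]; return (o+r*((z-o[2])/r[:,2])[:,None])[:,:2]
def blob(im,lo,hi,near,rad=60):
    """largest contour in HSV range within rad px of near"""
    m=cv2.inRange(cv2.cvtColor(im,cv2.COLOR_RGB2HSV),np.array(lo),np.array(hi))
    w=np.zeros_like(m); cv2.circle(w,near,rad,255,-1)
    m=cv2.morphologyEx(m&w,cv2.MORPH_CLOSE,np.ones((3,3),np.uint8))
    cs,_=cv2.findContours(m,cv2.RETR_EXTERNAL,cv2.CHAIN_APPROX_NONE)
    return max(cs,key=cv2.contourArea)[:,0,:]
def circ(P,r=None):
    c0=P.mean(0)
    if r: f=lambda p:np.hypot(*(P-p).T)-r; s=least_squares(f,c0,loss="soft_l1",f_scale=.001); return s.x,r,np.abs(s.fun).mean()
    f=lambda p:np.hypot(*(P-p[:2]).T)-p[2]; s=least_squares(f,[*c0,.03],loss="soft_l1",f_scale=.001); return s.x[:2],s.x[2],np.sqrt(np.mean(f(s.x)**2))
def rim(n,cnt,z):
    """outer half of a standing cup's contour (away from camera) lies on its top rim"""
    P=cast(n,cnt,z); o=C[n]["T"][:2,3]; m=P.mean(0); d=(m-o)/np.linalg.norm(m-o)
    for _ in range(3):
        Q=P[(P-m)@d>0.003]; m,r,e=circ(Q)
    return m.round(4),round(r,4),round(e,4)
E
python3 - <<'E'
from h import *
t=cv2.imread("pics/top0.png")[:,:,::-1].copy(); s=cv2.imread("pics/side0.png")[:,:,::-1].copy()
for nm,lo,hi,pt,ps in(("green",(45,100,30),(80,255,255),(303,300),(262,235)),("yellow",(18,120,60),(32,255,255),(308,220),(341,225)),("blue",(105,120,40),(125,255,255),(211,295),(253,185))):
    print(nm,rim("top",blob(t,lo,hi,pt,35),.101),rim("side",blob(s,lo,hi,ps,35),.101))
for n,im,p in(("top",t,(265,263)),("side",s,(293,220))):
    b=blob(im,(0,0,130),(180,40,255),p,22); print("coaster",circ(cast(n,b,.018)))
for n,im,p in(("top",t,(206,209)),("side",s,(320,137))):
    b=blob(im,(5,90,50),(20,255,255),p,15); e=cv2.minEnclosingCircle(b); print("cork",e,cast(n,[e[0]],.155 if n=="side" else .16))
for n,im,p in(("top",t,(434,256)),("side",s,(348,358))):
    b=blob(im,(0,40,40),(25,255,255),p,115); print("board",b.shape,circ(cast(n,b,.016)))
    g=cv2.cvtColor(im,cv2.COLOR_RGB2GRAY); print(g[p[1],p[0]-40:p[0]+41:2])
for n,im,p in(("top",t,(490,218)),("side",s,(423,405))):
    b=blob(im,(0,0,0),(180,255,55),p,28); print("strap",cv2.minAreaRect(b), cast(n,cv2.boxPoints(cv2.minAreaRect(b)),.014))
# mat
b=blob(t,(100,15,40),(130,90,130),(262,262),110); r=cv2.minAreaRect(b); print(r,cast("top",cv2.boxPoints(r),.006))
# bystanders
for nm,lo,hi,p,z in(("jar",(0,150,60),(8,255,255),(344,359),.075),("salt",(0,0,0),(180,255,60),(358,155),.077),("smallcork",(5,90,50),(20,255,255),(156,230),.12)):
    b=blob(t,lo,hi,p,16); e=cv2.minEnclosingCircle(b); print(nm,e,cast("top",[e[0]],z))
E
```

```text
green (array([0.4481, 0.101 ]), np.float64(0.0291), np.float64(0.0005)) (array([0.4508, 0.1007]), np.float64(0.0284), np.float64(0.0009))
yellow (array([0.6085, 0.0941]), np.float64(0.0297), np.float64(0.0005)) (array([0.612 , 0.0927]), np.float64(0.0288), np.float64(0.0009))
blue (array([0.4549, 0.284 ]), np.float64(0.0288), np.float64(0.0004)) (array([0.4595, 0.2803]), np.float64(0.0295), np.float64(0.001))
coaster (array([0.52547386, 0.1856729 ]), np.float64(0.028880924519790515), np.float64(0.0005864447057845792))
coaster (array([0.52460299, 0.1795537 ]), np.float64(0.03780413867521103), np.float64(0.005722847702973958))
cork ((203.5, 210.5), 6.670932292938232) [[0.61078696 0.28567158]]
cork ((319.0, 133.8125), 6.267887115478516) [[0.61786475 0.30259235]]
board (346, 2) (array([ 0.54854745, -0.17477871]), np.float64(0.12928416290712827), np.float64(0.000727665745866017))
[ 94  97  86  93  98  96 100  96  91  93  96  97  58  64  63  61  63  62
  64  60  60  59  61  59  57  54  57  54  82  97  99  96  95  96  93  89
  93  92  94  88  94]
board (426, 2) (array([ 0.55074368, -0.17896
[... 406 characters left out ...]
62786058 -0.3328979 ]
 [ 0.59456847 -0.2848219 ]]
strap ((420.779296875, 405.44561767578125), (39.124916076660156, 25.663711547851562), 36.46923828125) [[ 0.59791038 -0.28620088]
 [ 0.63397478 -0.25894989]
 [ 0.66569122 -0.30865691]
 [ 0.62973757 -0.33325547]]
((261.4332275390625, 260.6186828613281), (125.89907836914062, 115.00959014892578), 2.7927021980285645) [[0.41085022 0.32996281]
 [0.66035083 0.33081285]
 [0.65221409 0.05398474]
 [0.40343557 0.06122743]]
jar ((344.5, 359.60345458984375), 14.612098693847656) [[0.33375947 0.01449118]]
salt ((357.15625, 156.1041717529297), 11.3438720703125) [[ 0.7453028  -0.00561354]]
smallcork ((154.5, 229.5), 4.743516445159912) [[0.57833454 0.38886289]]
```

```bash
python3 - <<'E'
import cv2,numpy as np
t=cv2.imread("pics/top0.png")[190:250,180:250]; s=cv2.imread("pics/side0.png")[125:205,285:355]
f=lambda a:cv2.resize(a,(400,400*a.shape[0]//a.shape[1]),interpolation=cv2.INTER_NEAREST)
a,b=f(t),f(s); a=cv2.copyMakeBorder(a,0,b.shape[0]-a.shape[0],0,0,cv2.BORDER_CONSTANT)
cv2.imwrite("pics/crop0.png",np.hstack([a,b]))
E
```

```text
(no output)
```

View pics/crop0.png

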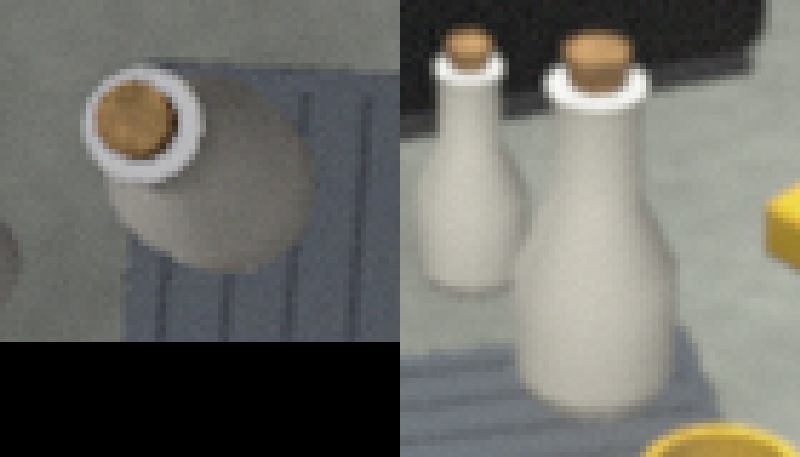

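The crop shows the cork top centre at (203.5,210.8) and the lip centre at (205.0,211.4) in top. In side, the cork top is at (319.5,132.9), the lip at (319.5,139.9) and the foot front at (319.5,197.6).

```bash
python3 - <<'E'
from h import *
for n,uv,z in(("top",(203.5,210.8),.166),("top",(205,211.4),.151),("side",(319.5,132.9),.166),("side",(319.5,139.9),.151),("side",(319.5,197.6),.007)):
    p=cast(n,[uv],z)[0]; o=C[n]["T"][:2,3]; print(n,z,p,p+(p-o)/np.linalg.norm(p-o)*.027)
t=cv2.imread("pics/top0.png")[:,:,::-1].copy(); s=cv2.imread("pics/side0.png")[:,:,::-1].copy()
for n,im,p in(("top",t,(434,256)),("side",s,(348,352))):
    b=blob(im,(0,0,0),(180,255,80 if n=="top" else 108),p,26); print("recess",len(b),circ(cast(n,b,.016)))
b=blob(t,(0,40,40),(25,255,255),(434,256),80); c=circ(cast("top",b,.016)); print(c)
b=blob(s,(0,0,165),(180,40,255),(293,220),18); print("coaster side",circ(cast("side",b,.018)))
for lo,hi,p in(((105,120,40),(125,255,255),(211,295)),((45,100,30),(80,255,255),(303,300))):
    print(lo,circ(cast("top",blob(t,lo,hi,p,35),.101)))
E
```

```text
top 0.166 [0.60919    0.28411218] [0.62425128 0.30652106]
top 0.151 [0.61067533 0.28506119] [0.6257948  0.30743085]
side 0.166 [0.61495794 0.28645778] [0.62152913 0.31264594]
side 0.151 [0.61403204 0.28202385] [0.62060861 0.30821065]
side 0.007 [0.61047639 0.26128091] [0.61710177 0.2874554 ]
recess 87 (array([ 0.60305871, -0.15446204]), np.float64(0.07138783522336806), np.float64(0.005402117384483154))
recess 16 (array([ 0.65021309, -0.16345525]), np.float64(0.10875547864491263), np.float64(0.0012994899325580332))
(array([ 0.54854745, -0.17477871]), np.float64(0.12928416290712827), np.float64(0.000727665745866017))
coaster side (array([0.52835839, 0.18334084]), np.float64(0.030524320307430894), np.float64(0.0020197880855443552))
(105, 120, 40) (array([0.45500306, 0.27777737]), np.float64(0.03276941913238609), np.float64(0.0030598674431554867))
(45, 100, 30) (array([0.44802009, 0.10111125]), np.float64(0.028913992216978004), np.float64(0.00054084608774906))
```

Both views agree to within 2–4 mm. I'm taking these positions:

| Item | Position (m) |
|---|---|
| Coaster | (0.527, 0.185) |
| Carafe | (0.6125, 0.284) |
| Green | (0.4495, 0.101) |
| Yellow | (0.610, 0.0935) |
| Board centre | (0.549, −0.176) |

The strap points along −56°. I'll approach the coaster with the fingers closing along x (yaw 1.571).

move_arm([
  [35, 20, 2, 0.13, -1],
  [35, 20, 2, 0.13, -1],
  [35, 20, 2, 0.13, -1],
  [35, 20, 2, 0.13, -1],
  [35, 20, 2, 0.13, -1],
  [35, 20, 0, 0.13, -1],
  [35, 20, 0, 0.13, -1],
  [35, 20, 0, 0.13, -1],
  [35, 20, 0, 0.13, -1],
  [35, 20, 0, 0.13, -1],
], newtons=20)

```text
time: 1.1
tool_pos: [0.4779, -0.3083, 0.2364]
tool_rot: [-3.141, -0.0, 1.549]
contact_force: [0.2, -0.7, -0.1]
opening: 0.0916
grip_force: 0.0
```

move_arm([
  [4, 41, 0, 0.027, -1],
  [4, 41, 0, 0, -1],
  [4, 41, 0, 0, -1],
  [4, 41, 0, 0, -1],
  [4, 41, 0, 0, -1],
  [4, 41, 0, 0, -1],
  [4, 41, 0, 0, -1],
  [4, 41, 0, 0, -1],
  [4, 41, 0, 0, -1],
  [4, 41, 0, 0, -1],
  [4, 41, 0, 0, -1],
  [4, 41, 0, 0, -1],
])

```text
time: 2.3
tool_pos: [0.5245, 0.1842, 0.2364]
tool_rot: [-3.141, 0.0, 1.571]
contact_force: [0.5, -1.2, 1.2]
opening: 0.092
grip_force: 0.0
```

move_arm([
  [2, 1, -30, 0, -1],
  [0, 0, -30, 0, -1],
  [0, 0, -30, 0, -1],
  [0, 0, -30, 0, -1],
  [0, 0, -30, 0, -1],
  [0, 0, -30, 0, -1],
  [0, 0, -20, 0, -1],
  [0, 0, -8, 0, -1],
  [0, 0, -8, 0, -1],
  [0, 0, -7, 0, -1],
  [0, 0, 0, 0, -1],
  [0, 0, 0, 0, -1],
])

```text
time: 3.5
tool_pos: [0.5271, 0.1836, 0.0143]
tool_rot: [3.141, -0.0, 1.571]
contact_force: [-0.0, -0.7, -0.1]
opening: 0.0916
grip_force: 0.0
```

move_arm([
  [0, 0, 0, 0, 0.3],
  [0, 0, 0, 0, 0.6],
  [0, 0, 0, 0, 1],
  [0, 0, 0, 0, 1],
  [0, 0, 0, 0, 1],
  [0, 0, 0, 0, 1],
  [0, 0, 0, 0, 1],
  [0, 0, 0, 0, 1],
], newtons=25)

```text
time: 4.3
tool_pos: [0.5269, 0.1836, 0.0139]
tool_rot: [3.141, -0.0, 1.571]
contact_force: [-0.4, 0.2, 1.3]
opening: 0.0586
grip_force: 25.0
```

move_arm([
  [0, 0, 10, 0, 1],
  [0, 0, 30, 0, 1],
  [0, 0, 40, 0, 1],
  [0, 0, 40, 0, 1],
  [0, 0, 40, 0, 1],
  [0, 0, 20, 0, 1],
  [2, -36, 0, 0, 1],
  [2, -36, 0, 0, 1],
  [2, -36, 0, 0, 1],
  [2, -36, 0, 0, 1],
  [2, -36, 0, 0, 1],
  [2, -36, 0, 0, 1],
])

```text
time: 5.5
tool_pos: [0.5384, -0.0339, 0.1943]
tool_rot: [3.141, -0.0, 1.571]
contact_force: [0.2, -0.6, 0.2]
opening: 0.0585
grip_force: 25.0
```

move_arm([
  [3, -36, 0, 0, 1],
  [3, -36, 0, 0, 1],
  [2, -36, 0, 0, 1],
  [2, -36, 0, 0, 1],
  [0, 0, -30, 0, 1],
  [0, 0, -30, 0, 1],
  [0, 0, -30, 0, 1],
  [0, 0, -30, 0, 1],
  [0, 0, 0, 0, 1],
  [0, 0, 0, 0, 1],
])

```text
time: 6.5
tool_pos: [0.5489, -0.1765, 0.0744]
tool_rot: [-3.141, -0.0, 1.571]
contact_force: [0.3, 0.4, -0.8]
opening: 0.0585
grip_force: 25.0
```

```bash
python3 - <<'E'
from h import *
f=[]
for n,x,y in(("top",370,190),("side",260,280)):
    im=vision.read_camera(n); cv2.imwrite(f"pics/{n}1.png",im[:,:,::-1]); f.append(cv2.resize(im[y:y+150,x:x+180],(400,333),interpolation=cv2.INTER_CUBIC))
cv2.imwrite("pics/crop1.png",np.hstack(f)[:,:,::-1])
print(monitor.observe()["tool_pos"])
E
```

```text
[ 0.54987327 -0.17696119  0.07575824]
```

View pics/crop1.png

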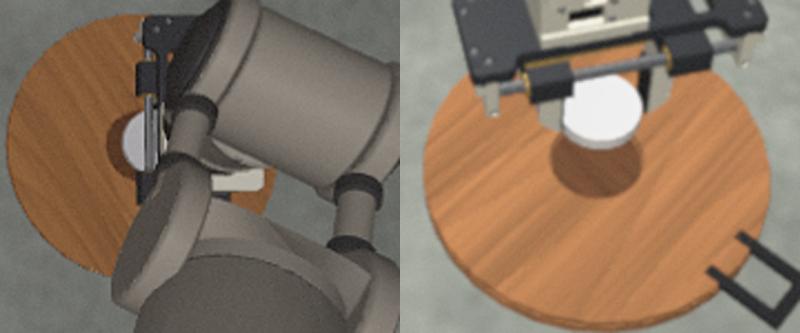

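The crop shows the coaster held flat over the recess, which is visible just below it (side, full-frame about (348,352)). Lowering it now.

move_arm([
  [0, 0, -15, 0, 1],
  [0, 0, -15, 0, 1],
  [0, 0, -10, 0, 1],
  [0, 0, -6, 0, 1],
  [0, 0, -5, 0, 1],
  [0, 0, -3, 0, 1],
  [0, 0, -2, 0, 1],
  [0, 0, 0, 0, 1],
  [0, 0, 0, 0, 1],
])

```text
time: 7.5
tool_pos: [0.5489, -0.1766, 0.018]
tool_rot: [3.141, 0.0, 1.571]
contact_force: [0.5, 0.3, -1.6]
opening: 0.0587
grip_force: 25.0
```

move_arm([
  [0, 0, 0, 0, 0.2],
  [0, 0, 0, 0, 0],
  [0, 0, 0, 0, -0.5],
  [0, 0, 0, 0, -1],
  [0, 0, 0, 0, -1],
  [0, 0, 0, 0, -1],
  [0, 0, 10, 0, -1],
  [0, 0, 30, 0, -1],
  [0, 0, 40, 0, -1],
  [0, 0, 40, 0, -1],
  [0, 0, 50, 0, -1],
  [0, 0, 45, 0, -1],
])

```text
time: 8.7
tool_pos: [0.5485, -0.1763, 0.2359]
tool_rot: [3.14, 0.001, 1.571]
contact_force: [0.4, 0.8, -0.2]
opening: 0.0916
grip_force: 0.0
```

move_arm([
  [5, 38, 0, 0, -1],
  [5, 38, 0, 0, -1],
  [5, 38, 0, 0, -1],
  [5, 38, 0, 0, -1],
  [5, 38, 0, 0, -1],
  [5, 38, 0, 0, -1],
  [6, 39, 0, 0, -1],
  [6, 39, 0, 0, -1],
  [6, 39, 0, 0, -1],
  [5, 39, 0, 0, -1],
  [5, 38, 0, 0, -1],
  [5, 38, 0, 0, -1],
])

```text
time: 9.9
tool_pos: [0.6116, 0.2851, 0.2336]
tool_rot: [3.141, -0.0, 1.571]
contact_force: [0.9, -0.4, -0.1]
opening: 0.0918
grip_force: 0.0
```

```bash
python3 - <<'E'
from h import *
f=[]
for n,x,y,p in(("top",370,190,(434,256)),("side",260,280,(348,350))):
    im=vision.read_camera(n); cv2.imwrite(f"pics/{n}2.png",im[:,:,::-1]); f.append(cv2.resize(im[y:y+150,x:x+180],(400,333),interpolation=cv2.INTER_CUBIC))
    b=blob(im,(0,0,150),(180,40,255),p,30); print(n,circ(cast(n,b,.022)))
cv2.imwrite("pics/crop2.png",np.hstack(f)[:,:,::-1])
print(monitor.observe()["tool_pos"])
E
```

```text
top (array([ 0.54635194, -0.17380107]), np.float64(0.028221340266551913), np.float64(0.0005835464325260072))
side (array([ 0.54911926, -0.17692289]), np.float64(0.030450981369683185), np.float64(0.001081647757820646))
[0.6109798  0.28824659 0.23281041]
```

View pics/crop2.png

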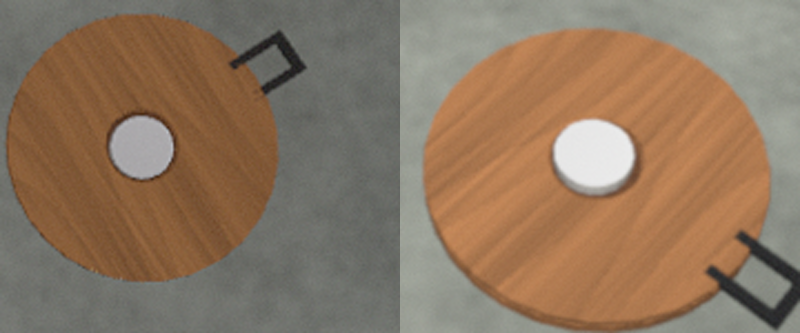

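The coaster sits centred and flat in the recess (crop centre (141,146) top). Next the carafe: go down and grip its neck.

move_arm([
  [0, -2, -30, 0, -1],
  [0, 0, -30, 0, -1],
  [0, 0, -30, 0, -1],
  [0, 0, -20, 0, -1],
  [0, 0, -16, 0, -1],
  [0, 0, 0, 0, -1],
  [0, 0, 0, 0, 0],
  [0, 0, 0, 0, 0.5],
  [0, 0, 0, 0, 1],
  [0, 0, 0, 0, 1],
  [0, 0, 0, 0, 1],
  [0, 0, 0, 0, 1],
], newtons=25)

```text
time: 11.2
tool_pos: [0.6118, 0.2816, 0.107]
tool_rot: [3.141, -0.0, 1.571]
contact_force: [-0.3, 0.5, -0.7]
opening: 0.0485
grip_force: 0.0
```

move_arm([
  [0, 0, 0, 0, 1],
  [0, 0, 0, 0, 1],
  [0, 0, 0, 0, 1],
  [0, 0, 0, 0, 1],
  [0, 0, 0, 0, 1],
], newtons=35)

```text
time: 11.7
tool_pos: [0.6119, 0.2816, 0.1068]
tool_rot: [3.141, -0.0, 1.571]
contact_force: [1.0, 0.1, 0.0]
opening: 0.0362
grip_force: 35.0
```

move_arm([
  [0, 0, 10, 0, 1],
  [0, 0, 20, 0, 1],
  [0, 0, 30, 0, 1],
  [0, 0, 30, 0, 1],
  [0, 0, 30, 0, 1],
  [0, 0, 20, 0, 1],
  [-2, -15, 0, 0, 1],
  [-4, -28, 0, 0, 1],
  [-4, -30, 0, 0, 1],
  [-4, -30, 0, 0, 1],
  [-4, -30, 0, 0, 1],
  [-4, -30, 0, 0, 1],
])

```text
time: 12.9
tool_pos: [0.589, 0.1174, 0.2469]
tool_rot: [-3.141, 0.0, 1.571]
contact_force: [1.0, 0.3, -3.3]
opening: 0.0363
grip_force: 35.0
```

move_arm([
  [-4, -30, 0, 0, 1],
  [-4, -30, 0, 0, 1],
  [-4, -30, 0, 0, 1],
  [-4, -30, 0, 0, 1],
  [-4, -30, 0, 0, 1],
  [-4, -30, 0, 0, 1],
  [-4, -30, 0, 0, 1],
  [-4, -30, 0, 0, 1],
  [-4, -30, 0, 0, 1],
  [-4, -20, 0, 0, 1],
  [-2, -6, 0, 0, 1],
  [0, 0, 0, 0, 1],
])

```text
time: 14.1
tool_pos: [0.5473, -0.1778, 0.2467]
tool_rot: [-3.141, -0.001, 1.569]
contact_force: [0.9, 1.1, -2.9]
opening: 0.0362
grip_force: 35.0
```

move_arm([
  [0, 0, -20, 0, 1],
  [0, 0, -30, 0, 1],
  [0, 0, -25, 0, 1],
  [0, 0, -15, 0, 1],
  [0, 0, -5, 0, 1],
  [0, 0, 0, 0, 1],
  [0, 0, 0, 0, 1],
])

```text
time: 14.8
tool_pos: [0.5484, -0.1771, 0.1528]
tool_rot: [3.14, 0.001, 1.571]
contact_force: [0.6, -0.5, -3.1]
opening: 0.0365
grip_force: 35.0
```

```bash
python3 - <<'E'
from h import *
im=vision.read_camera("side"); cv2.imwrite("pics/side3.png",im[:,:,::-1])
cv2.imwrite("pics/crop3.png",cv2.resize(im[240:440,240:460],(660,600),interpolation=cv2.INTER_CUBIC)[:,:,::-1])
print(monitor.observe()["tool_pos"])
E
```

```text
[ 0.5485057  -0.17734475  0.15300108]
```

View pics/crop3.png

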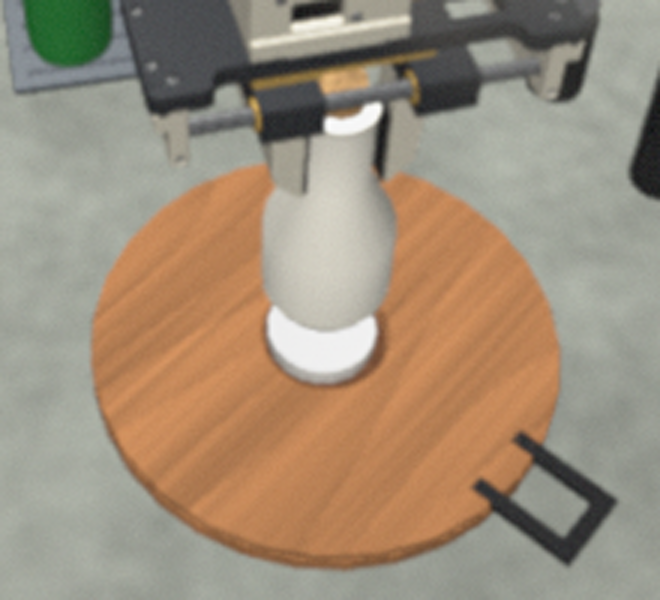

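The carafe is held upright directly above the coaster (coaster (322,340), foot (327,328) in the crop). Lowering to contact.

move_arm([
  [0, 0, -12, 0, 1],
  [0, 0, -8, 0, 1],
  [0, 0, -4, 0, 1],
  [0, 0, -3, 0, 1],
  [0, 0, -2, 0, 1],
  [0, 0, -1, 0, 1],
  [0, 0, 0, 0, 1],
  [0, 0, 0, 0, 1],
])

```text
time: 15.65
tool_pos: [0.5481, -0.1777, 0.1226]
tool_rot: [3.14, 0.001, 1.571]
contact_force: [-1.0, 2.0, 4.2]
opening: 0.0362
grip_force: 35.0
```

move_arm([
  [0, 0, 0, 0, 0.4],
  [0, 0, 0, 0, 0.2],
  [0, 0, 0, 0, -0.2],
  [0, 0, 0, 0, -0.6],
  [0, 0, 0, 0, -1],
  [0, 0, 0, 0, -1],
  [0, 0, 0, 0, -1],
  [0, 0, 15, 0, -1],
  [0, 0, 30, 0, -1],
  [0, 0, 30, 0, -1],
  [0, 0, 30, 0, -1],
  [0, 0, 20, 0, -1],
])

```text
time: 16.85
tool_pos: [0.5482, -0.1777, 0.2491]
tool_rot: [3.139, 0.001, 1.571]
contact_force: [0.5, -0.3, 0.1]
opening: 0.092
grip_force: 0.0
```

move_arm([
  [-5, 20, 0, 0, -1],
  [-9, 25, 0, 0, -1],
  [-9, 25, 0, 0, -1],
  [-9, 25, 0, 0, -1],
  [-9, 25, 0, 0, -1],
  [-9, 25, 0, 0, -1],
  [-9, 25, 0, 0, -1],
  [-9, 25, 0, 0, -1],
  [-9, 25, 0, 0, -1],
  [-9, 25, 0, 0, -1],
  [-9, 25, 0, 0, -1],
  [-4, 9, 0, 0, -1],
])

```text
time: 18.05
tool_pos: [0.4479, 0.1032, 0.2468]
tool_rot: [-3.142, -0.0, 1.573]
contact_force: [-0.1, -0.8, -0.1]
opening: 0.0921
grip_force: 0.0
```

```bash
python3 - <<'E'
from h import *
f=[]
for n,x,y in(("top",370,190),("side",260,240)):
    im=vision.read_camera(n); cv2.imwrite(f"pics/{n}4.png",im[:,:,::-1]); f.append(cv2.resize(im[y:y+180,x:x+180],(400,400),interpolation=cv2.INTER_CUBIC))
cv2.imwrite("pics/crop4.png",np.hstack(f)[:,:,::-1])
print(monitor.observe()["tool_pos"])
E
```

```text
[0.44840714 0.10222581 0.24684147]
```

View pics/crop4.png

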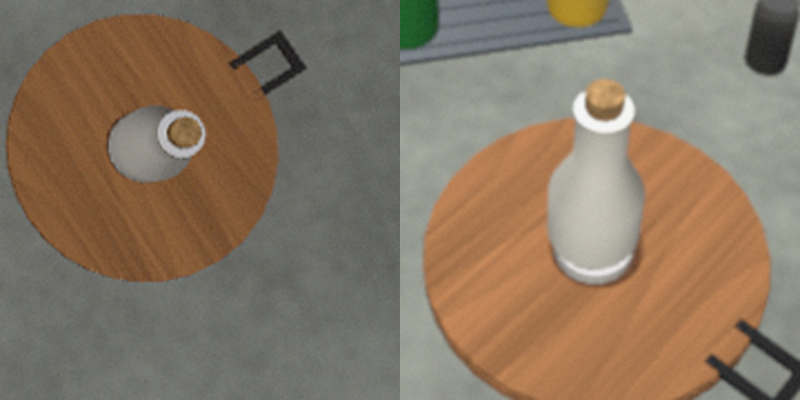

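The carafe stands upright on the coaster (cork top at crop (185,131) top and (605,92) side). Next I grasp the green tumbler, then compute the carafe position.

move_arm([
  [1, -1, -40, 0, -1],
  [0, 0, -40, 0, -1],
  [0, 0, -40, 0, -1],
  [0, 0, -30, 0, -1],
  [0, 0, -25, 0, -1],
  [0, 0, -15, 0, -1],
  [0, 0, -10, 0, -1],
  [0, 0, 0, 0, -1],
  [0, 0, 0, 0, 0],
  [0, 0, 0, 0, 0.3],
  [0, 0, 0, 0, 0.5],
  [0, 0, 0, 0, 1],
], newtons=20)

```text
time: 19.35
tool_pos: [0.4501, 0.1005, 0.0473]
tool_rot: [3.14, -0.0, 1.571]
contact_force: [-0.0, -0.8, 0.1]
opening: 0.0642
grip_force: 0.0
```

move_arm([
  [0, 0, 0, 0, 1],
  [0, 0, 0, 0, 1],
  [0, 0, 0, 0, 1],
  [0, 0, 0, 0, 1],
])

```text
time: 19.75
tool_pos: [0.4501, 0.1006, 0.0471]
tool_rot: [3.141, -0.0, 1.571]
contact_force: [-0.9, 0.2, 5.7]
opening: 0.0581
grip_force: 19.9
```

```bash
python3 - <<'E'
from h import *
for n,uv,z in(("top",(453.3,249),.182),("top",(451.9,250.3),.167),("side",(352.3,281.4),.182)): print(n,cast(n,[uv],z))
b=np.array([.549,-.176]); u=np.array([np.cos(np.radians(-56.1)),np.sin(np.radians(-56.1))]); print(b+.0825*u,b-.0825*u,monitor.observe()["tool_pos"])
E
```

```text
top [[ 0.54585601 -0.17232575]]
top [[ 0.54493728 -0.17383943]]
side [[ 0.54941682 -0.17337937]]
[ 0.59501397 -0.24447601] [ 0.50298603 -0.10752399] [0.45005472 0.10059472 0.04714256]
```

move_arm([
  [0, 0, 10, 0, 1],
  [0, 0, 20, 0, 1],
  [0, 0, 30, 0, 1],
  [0, 0, 40, 0, 1],
  [0, 0, 40, 0, 1],
  [0, 0, 40, 0, 1],
  [0, 0, 35, 0, 1],
  [5, -15, 0, 0, 1],
  [12, -30, 0, 0.05, 1],
  [12, -30, 0, 0.06, 1],
  [12, -30, 0, 0.06, 1],
  [12, -30, 0, 0.06, 1],
])

```text
time: 20.95
tool_pos: [0.5025, -0.0355, 0.2618]
tool_rot: [-3.141, -0.001, 1.803]
contact_force: [0.4, 0.0, -2.5]
opening: 0.0582
grip_force: 20.0
```

move_arm([
  [12, -30, 0, 0.06, 1],
  [12, -30, 0, 0.06, 1],
  [12, -30, 0, 0.06, 1],
  [12, -30, 0, 0.06, 1],
  [12, -30, 0, 0.06, 1],
  [12, -30, 0, 0.06, 1],
  [14, -20, 0, 0, 1],
  [14, -10, 0, 0, 1],
  [4, 0, 0, 0, 1],
  [0, 0, 0, 0, 1],
])

```text
time: 21.95
tool_pos: [0.6066, -0.244, 0.2609]
tool_rot: [-3.141, -0.002, 2.161]
contact_force: [-0.6, -0.1, -3.1]
opening: 0.058
grip_force: 20.0
```

move_arm([
  [-12, 0, 0, 0, 1],
  [0, 0, -20, 0, 1],
  [0, 0, -30, 0, 1],
  [0, 0, -30, 0, 1],
  [0, 0, -30, 0, 1],
  [0, 0, -30, 0, 1],
  [0, 0, -25, 0, 1],
  [0, 0, -15, 0, 1],
  [0, 0, -10, 0, 1],
  [0, 0, -6, 0, 1],
  [0, 0, -3, 0, 1],
  [0, 0, 0, 0, 1],
])

```text
time: 23.15
tool_pos: [0.5949, -0.2444, 0.0632]
tool_rot: [3.141, 0.0, 2.161]
contact_force: [0.3, -0.4, -3.1]
opening: 0.0578
grip_force: 20.1
```

move_arm([
  [0, 0, -2, 0, 1],
  [0, 0, -2, 0, 1],
  [0, 0, 0, 0, 1],
  [0, 0, 0, 0, 1],
])

```text
time: 23.55
tool_pos: [0.5948, -0.2445, 0.0589]
tool_rot: [3.141, 0.0, 2.161]
contact_force: [0.4, -0.0, -1.7]
opening: 0.0577
grip_force: 20.1
```

move_arm([
  [0, 0, -1, 0, 1],
  [0, 0, -1, 0, 1],
  [0, 0, 0, 0, 1],
  [0, 0, 0, 0, 1],
])

```text
time: 23.95
tool_pos: [0.5949, -0.2446, 0.0572]
tool_rot: [3.141, 0.001, 2.161]
contact_force: [-0.1, 0.6, 3.1]
opening: 0.0579
grip_force: 20.0
```

move_arm([
  [0, 0, 0, 0, 0.2],
  [0, 0, 0, 0, 0],
  [0, 0, 0, 0, -0.4],
  [0, 0, 0, 0, -0.8],
  [0, 0, 0, 0, -1],
  [0, 0, 0, 0, -1],
  [0, 0, 20, 0, -1],
  [0, 0, 40, 0, -1],
  [0, 0, 45, 0, -1],
  [0, 0, 45, 0, -1],
  [0, 0, 45, 0, -1],
  [0, 0, 10, 0, -1],
])

```text
time: 25.15
tool_pos: [0.5965, -0.2454, 0.2683]
tool_rot: [3.137, 0.009, 2.161]
contact_force: [1.3, 0.3, 0.6]
opening: 0.0915
grip_force: 0.0
```

move_arm([
  [1, 20, 0, 0, -1],
  [1, 30, 0, 0, -1],
  [1, 30, 0, 0, -1],
  [1, 30, 0, 0, -1],
  [1, 30, 0, 0, -1],
  [1, 30, 0, 0, -1],
  [1, 30, 0, 0, -1],
  [1, 30, 0, 0, -1],
  [1, 30, 0, 0, -1],
  [2, 30, 0, 0, -1],
  [2, 30, 0, 0, -1],
  [2, 18, 0, 0, -1],
])

```text
time: 26.35
tool_pos: [0.6085, 0.0966, 0.2598]
tool_rot: [-3.139, -0.002, 2.163]
contact_force: [0.1, -0.9, -0.5]
opening: 0.0919
grip_force: 0.0
```

```bash
python3 - <<'E'
from h import *
im=vision.read_camera("top"); cv2.imwrite("pics/top5.png",im[:,:,::-1])
print("green",rim("top",blob(im,(45,100,30),(80,255,255),(466,292),60),.111)); print(monitor.observe()["tool_pos"])
s=vision.read_camera("side"); cv2.imwrite("pics/side5.png",s[:,:,::-1])
E
```

```text
green (array([ 0.5741, -0.2606]), np.float64(0.0044), np.float64(0.0012))
[0.60883325 0.09835804 0.25997745]
```

View pics/side5.png

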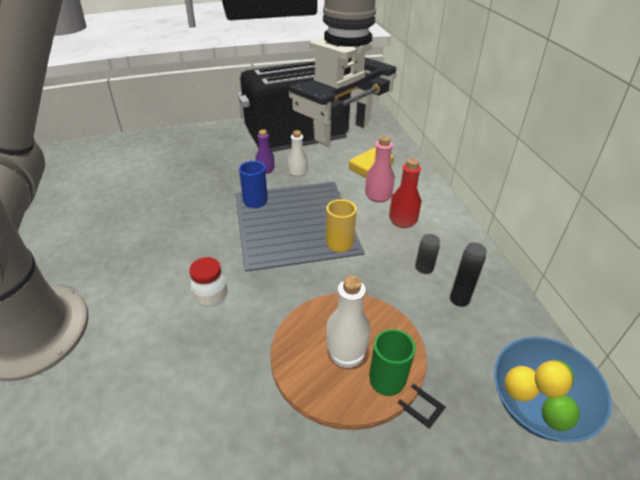

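Green stands upright on the board at (392,362) in side, on the strap line with the carafe. Next I pick the yellow tumbler.

move_arm([
  [1, -4, -40, 0, -1],
  [0, 0, -40, 0, -1],
  [0, 0, -40, 0, -1],
  [0, 0, -35, 0, -1],
  [0, 0, -30, 0, -1],
  [0, 0, -18, 0, -1],
  [0, 0, -10, 0, -1],
  [0, 0, 0, 0, -1],
  [0, 0, 0, 0, 0],
  [0, 0, 0, 0, 0.3],
  [0, 0, 0, 0, 0.5],
  [0, 0, 0, 0, 1],
], newtons=20)

```text
time: 27.65
tool_pos: [0.6112, 0.0896, 0.0496]
tool_rot: [3.14, 0.001, 2.161]
contact_force: [0.8, 1.1, 1.6]
opening: 0.0644
grip_force: 0.9
```

move_arm([
  [0, 0, 0, 0, 1],
  [0, 0, 0, 0, 1],
  [0, 0, 0, 0, 1],
  [0, 0, 0, 0, 1],
])

```text
time: 28.05
tool_pos: [0.6114, 0.0896, 0.0494]
tool_rot: [3.14, 0.001, 2.161]
contact_force: [0.8, 0.5, 5.2]
opening: 0.0597
grip_force: 19.9
```

move_arm([
  [0, 0, 10, 0, 1],
  [0, 0, 20, 0, 1],
  [0, 0, 30, 0, 1],
  [0, 0, 40, 0, 1],
  [0, 0, 40, 0, 1],
  [0, 0, 40, 0, 1],
  [0, 0, 20, 0, 1],
  [-10, -17, 0, 0, 1],
  [-16, -30, 0, 0, 1],
  [-16, -30, 0, 0, 1],
  [-16, -30, 0, 0, 1],
  [-16, -30, 0, 0, 1],
])

```text
time: 29.25
tool_pos: [0.5352, -0.0484, 0.2484]
tool_rot: [-3.14, -0.001, 2.161]
contact_force: [-0.1, -1.5, -1.9]
opening: 0.0599
grip_force: 20.0
```

move_arm([
  [-16, -30, 0, 0, 1],
  [-12, -20, 0, 0, 1],
  [-6, -9, 0, 0, 1],
  [0, 0, -20, 0, 1],
  [0, 0, -30, 0, 1],
  [0, 0, -40, 0, 1],
  [0, 0, -40, 0, 1],
  [0, 0, -30, 0, 1],
  [0, 0, -15, 0, 1],
  [0, 0, -8, 0, 1],
  [0, 0, 0, 0, 1],
  [0, 0, 0, 0, 1],
])

```text
time: 30.45
tool_pos: [0.5034, -0.1064, 0.0665]
tool_rot: [3.141, 0.001, 2.161]
contact_force: [2.0, -0.1, -1.0]
opening: 0.0598
grip_force: 20.0
```

move_arm([
  [0, 0, -3, 0, 1],
  [0, 0, -2, 0, 1],
  [0, 0, -1, 0, 1],
  [0, 0, 0, 0, 1],
  [0, 0, 0, 0, 1],
])

```text
time: 30.95
tool_pos: [0.5028, -0.1065, 0.0599]
tool_rot: [3.141, 0.0, 2.161]
contact_force: [0.7, -0.4, -2.0]
opening: 0.06
grip_force: 20.0
```

move_arm([
  [0, 0, -1, 0, 1],
  [0, 0, -1, 0, 1],
  [0, 0, 0, 0, 1],
  [0, 0, 0, 0, 1],
])

```text
time: 31.35
tool_pos: [0.5034, -0.1065, 0.0591]
tool_rot: [3.14, 0.002, 2.161]
contact_force: [-1.4, 0.9, 9.5]
opening: 0.0602
grip_force: 19.9
```

Contact felt. I release, lift and clear the arm so I can inspect.

move_arm([
  [0, 0, 0, 0, 0.2],
  [0, 0, 0, 0, 0],
  [0, 0, 0, 0, -0.4],
  [0, 0, 0, 0, -0.8],
  [0, 0, 0, 0, -1],
  [0, 0, 0, 0, -1],
  [0, 0, 20, 0, -1],
  [0, 0, 40, 0, -1],
  [0, 0, 45, 0, -1],
  [0, 0, 45, 0, -1],
  [0, 0, 45, 0, -1],
  [0, 0, 0, 0, -1],
])

```text
time: 32.55
tool_pos: [0.5054, -0.1074, 0.259]
tool_rot: [3.134, 0.01, 2.161]
contact_force: [0.5, -0.7, -0.1]
opening: 0.0916
grip_force: 0.0
```

move_arm([
  [0, 30, 0, 0, -1],
  [0, 40, 0, 0, -1],
  [0, 40, 0, 0, -1],
  [0, 40, 0, 0, -1],
  [0, 40, 0, 0, -1],
  [0, 40, 0, 0, -1],
  [0, 30, 0, 0, -1],
  [0, 0, 0, 0, -1],
  [0, 0, 0, 0, -1],
  [0, 0, 0, 0, -1],
])

```text
time: 33.55
tool_pos: [0.5027, 0.1526, 0.2523]
tool_rot: [-3.141, 0.0, 2.16]
contact_force: [0.5, 0.1, -0.4]
opening: 0.0917
grip_force: 0.0
```

```bash
python3 - <<'E'
from h import *
f=[]
b0=np.array([.549,-.176]); a=np.radians(-56.1); R=np.array([[np.cos(a),np.sin(a)],[-np.sin(a),np.cos(a)]])
for n,x,y,pg,py in(("top",370,190,(466,292),(412,230)),("side",260,250,(392,362),(320,310))):
    im=vision.read_camera(n); cv2.imwrite(f"pics/{n}6.png",im[:,:,::-1]); f.append(cv2.resize(im[y:y+180,x:x+180],(400,400),interpolation=cv2.INTER_CUBIC))
    for nm,lo,hi in(("green",(45,100,30),(80,255,255)),("yellow",(20,150,60),(32,255,255))):
        try:
            c=blob(im,lo,hi,(434,256) if n=="top" else (348,350),75); r=rim(n,c,.111); print(n,nm,len(c),r,R@(r[0]-b0))
        except Exception as e: print(nm,e)
cv2.imwrite("pics/crop6.png",np.hstack(f)[:,:,::-1]); print(monitor.observe()["tool_pos"])
E
```

```text
top green 105 (array([ 0.5926, -0.2443]), np.float64(0.0283), np.float64(0.0006)) [ 0.08100753 -0.00190546]
top yellow 96 (array([ 0.4993, -0.1021]), np.float64(0.0297), np.float64(0.0006)) [-8.90578398e-02 -3.42470156e-05]
side green 164 (array([ 0.5951, -0.2443]), np.float64(0.0283), np.float64(0.0005)) [0.08240189 0.00016958]
side yellow 135 (array([ 0.5168, -0.1119]), np.float64(0.0147), np.float64(0.0028)) [-0.07116318  0.00902507]
[0.50284828 0.15235708 0.25255326]
```

View pics/crop6.png

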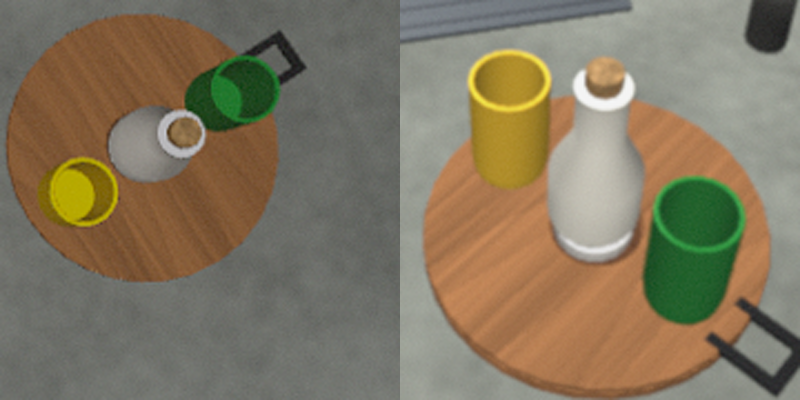

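Everything stands upright in one line. In the board frame, green is at x ≈ +0.082, yellow at x ≈ −0.087 and the carafe is centred on the coaster. Handing in.

```bash
python3 -c "
from cell import workorder; print(workorder.hand_in())"
```

```text
the job is handed in; nothing more can be done
None
```

The job is done and handed in (no verdict came back): the coaster is seated in the recess, the carafe stands on it, the green and yellow tumblers stand upright on either side in line with the strap, and the blue tumbler and salt shaker were not touched.

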